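# Angle the core carrier past the post into the imaging bay

## Robot

A 6-joint arm with a two-finger parallel gripper is mounted at the origin on the work surface. World frame = base frame: x ahead of the robot, y to its left, z up, the work surface at z = 0. Lengths are in mm, angles in rad, forces in N, time in s.
With the tool pointing down it reaches from about 350 to 975 mm from the base axis. Payload 7.1 kg.
Tool frame: the origin (TCP) lies on the mounting face of the last link; the fingertips stand 182 mm ahead of it and the grasp point (between the pads) lies 163 mm ahead of it (ctrl.tcp_to_tips is the distance from the TCP to the fingertips, in mm); z points along the fingers, y is the direction in which the jaws open and shut (so a half turn about z gives the same grasp; the last joint's range is limited). The gripper opens to 88 mm and grips with 3 to 60 N. Pads are 20 mm wide; open, the fingers measure 115 mm over their backs; the gripper's body (75 mm by 178 mm) begins 61 mm behind the grasp point.
Start: joints at [-1.168, 0.423, 1.63, -0, 1.089, -0.019], TCP at [255.893, -570.198, 404.675] pointing down, gripper open.
Joint ranges: [-3, 3], [-0.9, 2.11], [0.09, 2.58], [-1.31, 4.45], [0.11, 2.69], [-2.54, 2.54]. Speed limits (rad/s): [2.39, 2.39, 3.01, 3.14, 3.14, 3.14].

## Interface

Orientations are given as a rotation vector (axis times angle).
In Python, from workcell import ctrl gives the robot as it stands. The module is installed in compiled form; this text tells all that it offers.
- The arm moves only by the tool send_rows, never from a script. Its argument "commands" is a list of rows, each an object with "translation": the shift along the world's x, y, z normalised to -1 to 1, where 1 is 0.1 m, a list of three; "twist": the turn, a rotation vector about the world's x, y, z normalised to -1 to 1, where 1 is 0.5 rad, a list of three. A call has exactly 10 rows; each row is the pose to reach, as a shift and turn from the pose commanded when the call began; what a row does not reach only later rows make up. A row lasts 1/10 s, in which the tool goes at most 50 mm and 8.59 degrees, less where a joint would pass 70% of its speed; a pose out of reach is approached as far as the arm can. A call with a number of a shift or a turn outside -1 to 1 is refused whole. A call with a gripper value outside its range is refused whole. "grip" is the closure, from -1 (fully open) to 1 (shut), set as the call begins (left out, the last holds). The fingers move at their own pace and stop on an object; the grip force is fixed at half the most. Time passes only in rows, so rows that repeat a pose let the fingers close, or fill a call up. It gives the time, the measured TCP pose, the force and the opening at its end, in the units of the state.
- ctrl.get_obs(): the state, without advancing time (a new reading comes with each control period).
- ctrl.get_image(name): name is "side" or "top" or "wrist"; returns a dict with "img" (420x560x3 uint8, red, green, blue), "intrinsics" (3x3 intrinsics, pixels), "cam_to_world" (4x4, takes a point from camera to world coordinates). Camera axes: x right, y down, z forward; pixel columns grow to the right and rows downward; lengths in mm; the calibration is good to about 2 mm. A picture is of the moment at which its call begins. There is no depth.
- ctrl.close_job(): hands the job in, once; it reports no verdict.
The state is a dict: "t": time; "qpos": joint angles; "qvel": joint speeds; "joint_torque": joint torques, N m; "ee_pos": TCP position; "orientation": TCP orientation; "ft_force": force on the tool from outside, world axes, zero at the start; "moment": the same for the moment, N m; "width": finger opening in mm.
Only numpy, scipy, OpenCV 4.12 (cv2) and the standard library are available. Lean on these libraries where they do the work, as an engineer would, in place of code of your own. Each camera call takes 0.05 s, during which the arm holds its last target. There are 200 camera calls.

## Task

Push the long rock-core carrier across the bench into the imaging bay, the low three-sided fence, working one end in behind the steel post that stands at its mouth and then swinging the other end in, until its whole length lies flush against the back of the fence, between the two end walls. Only push it: do not grip it between the fingers, and keep it flat on the bench all the way. Leave the other things on the bench where they stand.

Things in the scene. Friction and masses are not known exactly. Their poses are not given: they have to be found in the camera images.
- carrier: the core carrier: an aluminium channel filled flush with a slab of grey rock, an oblong 240 mm long, 40 mm wide, 30 mm high, 0.45 to 0.8 kg, loose on the bench, pushed with 1 to 10 N. Origin at the centre of its underside; its y axis runs along its length, x across its width, z up. It is the same either way round
- end_left (a point): centre of the carrier's +y end face, 15 mm above its underside
- end_right (a point): centre of the carrier's -y end face, 15 mm above its underside
- side_far: the carrier's aluminium side strip along its +x long side (4 mm thick; its frame is the carrier's own). Squeezing the carrier between fingers on both strips counts as gripping
- side_near: the same along its -x long side (its frame is the carrier's own)
- bay: the imaging bay, fixed to the bench: dark steel fence 25 mm high (back wall and two end walls), open above and towards the robot; the bench runs on level into it. Origin on the bench where the centre of the carrier's underside lies when home and midway; x points into the bay, y along it to the left, z up
- bay_back (a point): middle of the back wall's inner face, 12.5 mm up: at x = +20 mm in the bay's frame. The wall is 10 mm thick
- bay_wall_left (a point): front end of the left end wall's inner face, 12.5 mm up: at x = -24, y = +140 mm in the bay's frame; the wall is 12 mm thick and runs from here to the back wall
- bay_wall_right (a point): the same for the right end wall, at x = -24, y = -140 mm
- post: round dark steel post fixed upright before the bay's mouth, 20 mm across, 55 mm high, origin at the centre of its foot. It stands at x = -55 mm and y = +80 or -80 mm in the bay's frame (left in some runs, right in others): 65 mm are free between it and the back wall. The mirror-image place has only a flat pale cap level with the bench
- mount_left: resin sample mount, black disc 32 mm across, 22 mm high, standing beside the left (+y) end of the bay (leave alone; origin at the centre of its underside)
- mount_right: resin sample mount, black disc 38 mm across, 20 mm high, beside the right (-y) end of the bay (leave alone; origin at the centre of its underside)
- slide_box: grey slide box 70 x 105 x 30 mm behind the bay (leave alone; origin at the centre of its underside)
- dropper: small amber dropper bottle, 36 mm across, 65 mm high, behind the bay (leave alone; origin at the centre of its underside)
- dish: shallow glass dish, 90 mm across, 16 mm high, on the left of the bench (leave alone; origin at the centre of its underside)
- brush: small brush 160 mm long lying on the right of the bench (leave alone; origin at the centre of its underside)
- mug: white mug, 80 mm across, 90 mm high, far left (leave alone; origin at the centre of its underside)
Mind the look-alikes: they are no part of the job. What is shaped like the carrier but turquoise or yellow is not meant.

How it is judged:
By the outcome, as a careful person would: the job done as asked, in the order asked, and still so for the second after the job is handed in, with the robot touching nothing.
It also fails if it takes over 72 s, if anything falls off the work surface, if the arm or the gripper's body presses on something with over 40 N, if the wrist force passes 120 N, or if a joint passes its speed limit or range.

## Working session

There is one attempt and no reset: what is moved stays moved. The work goes in short steps, Python scripts to look and compute and a tool call to move; the robot and the scene stay as the last step left them, time stands still between calls to the robot, and variables do not carry over. Pictures are saved under pics/ and viewed, about 8 in all and at most 12, crops included, and the job is handed in when it is done.

Besides the shell and the picture viewer there is one more tool, called after "Call:" as name(argument=value, ...) on one line, values as JSON. send_rows: Moves the arm, as the interface text tells. Its arguments: {"type":"object","properties":{"commands":{"type":"array","items":{"type":"object","properties":{"translation":{"type":"array","items":{"type":"number"}},"twist":{"type":"array","items":{"type":"number"}}}}},"grip":{"type":"number"}},"required":["commands"]}

```bash
mkdir -p pics; cat > h.py <<'E'
import numpy as np, cv2
from workcell import ctrl
def snap(n,f):
    d=ctrl.get_image(n); cv2.imwrite('pics/'+f,d['img'][:,:,::-1]); np.savez('pics/'+f+'.npz',**d); return d
def load(f): return dict(np.load('pics/'+f+'.npz'))
def ray(d,px,z):
    K,T=d['intrinsics'],d['cam_to_world']; px=np.atleast_2d(px).astype(float)
    v=np.c_[px,np.ones(len(px))]@np.linalg.inv(K).T@T[:3,:3].T; o=T[:3,3]
    return o+v*((z-o[2])/v[:,2:3])
def proj(d,P):
    T=np.linalg.inv(d['cam_to_world']); p=np.atleast_2d(P)@T[:3,:3].T+T[:3,3]; p=p@d['intrinsics'].T; return p[:,:2]/p[:,2:]
E
python3 - <<'E'
from h import *
a=snap('top','t0.png');b=snap('side','s0.png')
print(a['cam_to_world'],b['cam_to_world'],a['intrinsics']); print(ctrl.get_obs())
E
```

```text
[[ 1.17097031e-02 -9.90735069e-01  1.35303012e-01  3.98173764e+02]
 [-9.99891155e-01 -1.28161325e-02 -7.30924871e-03  1.85459608e+01]
 [ 8.97559036e-03 -1.35202696e-01 -9.90777306e-01  1.33664168e+03]
 [ 0.00000000e+00  0.00000000e+00  0.00000000e+00  1.00000000e+00]] [[-9.99207616e-01  2.64052123e-03  3.97135649e-02  4.96141687e+02]
 [-3.30335095e-02  5.01573378e-01 -8.64484201e-01  8.96890429e+02]
 [-2.22019558e-02 -8.65111076e-01 -5.01088714e-01  5.82017528e+02]
 [ 0.00000000e+00  0.00000000e+00  0.00000000e+00  1.00000000e+00]] [[452.91463812   0.         276.80201246]
 [  0.         452.91463812 208.45161392]
 [  0.           0.           1.        ]]
{'t': 0.1, 'qpos': array([-1.16799134e+00,  4.23790991e-01,  1.63058910e+00, -2.07181820e-05,
        1.08862401e+00, -1.89824965e-02]), 'qvel': array([-0.00070535, -0.00050427, -0.00197059,  0.00055061,  0.00119595,
       -0.00102114]), 'joint_torque': array([-2.91846491e-04, -5.45615888e+01, -2.74325573e+01,  6.45791972e-02,
        1.87758211e-02, -1.56798188e-05]), 'ee_pos': array([ 255.80527623, -569.98481143,  403.97228614]), 'orientation': array([-3.07063360e+00, -6.57367377e-01,  4.50972751e-04]), 'ft_force': array([-0.19216851, -0.45732379,  0.15728492]), 'moment': array([-0.03324544, -0.04458903, -0.00279397]), 'width': 87.71387969501126}
```

View pics/t0.png

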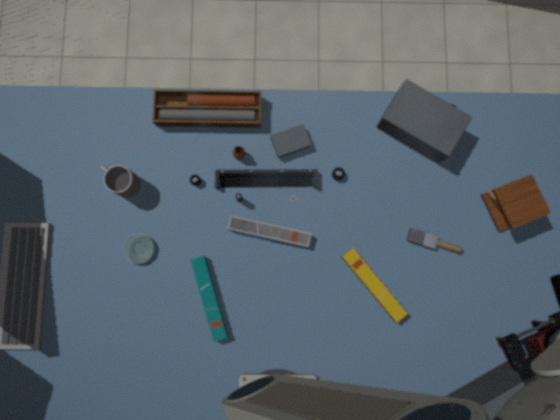

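View pics/s0.png

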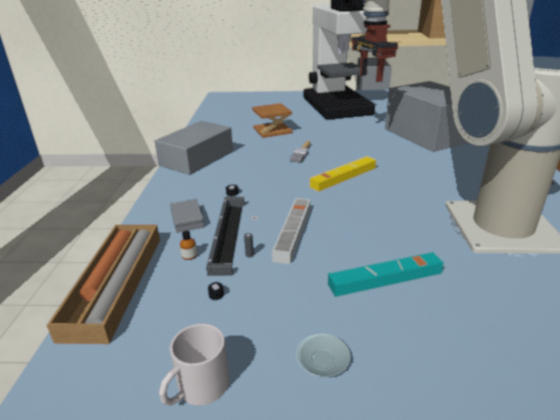

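In the top view three carrier-shaped bars show: grey (270,232), turquoise (208,298) and yellow (375,285). The grey rock one fits the description. The post is at (238,198), the left side, and its cap at (293,198). I'll confirm with an enlarged crop and measure.

```bash
python3 - <<'E'
from h import *
d=load('t0.png'); im=d['img'][135:265,180:360]
cv2.imwrite('pics/c0.png',cv2.resize(im[:,:,::-1],None,fx=4.4,fy=4.4,interpolation=cv2.INTER_CUBIC))
hsv=cv2.cvtColor(d['img'],cv2.COLOR_RGB2HSV)
# carrier: low sat, bright
m=((hsv[:,:,1]<60)&(hsv[:,:,2]>95)).astype(np.uint8); m[:205]=0;m[260:]=0;m[:,:215]=0;m[:,325:]=0
m=cv2.morphologyEx(m,cv2.MORPH_CLOSE,np.ones((5,5)))
c=max(cv2.findContours(m,0,1)[0],key=cv2.contourArea)
w=ray(d,c[:,0,:],30)[:,:2].astype(np.float32); r=cv2.minAreaRect(w); print('carrier',r,cv2.boxPoints(r))
# dark
g=d['img'].max(2); m=(g<55).astype(np.uint8); m[:160]=0;m[210:]=0;m[:,:180]=0;m[:,360:]=0
for c in cv2.findContours(m,0,1)[0]:
    if cv2.contourArea(c)>15:
        w=ray(d,c[:,0,:],25)[:,:2].astype(np.float32); print(cv2.boundingRect(c),cv2.minAreaRect(w))
E
```

```text
carrier ((513.3759155273438, 31.61492156982422), (245.28355407714844, 46.21315002441406), 78.77714538574219) [[466.84195 -84.18452]
 [512.1714  -93.17878]
 [559.9099  147.41437]
 [514.58044 156.40863]]
(191, 176, 11, 10) ((657.2539672851562, 247.67657470703125), (26.960756301879883, 29.786521911621094), 0.7798096537590027)
(217, 171, 96, 18) ((667.1039428710938, 45.885780334472656), (50.470436096191406, 281.3026123046875), 2.7508537769317627)
(333, 168, 12, 13) ((682.5157470703125, -172.37225341796875), (31.664264678955078, 33.88575744628906), 63.61785125732422)
```

View pics/c0.png

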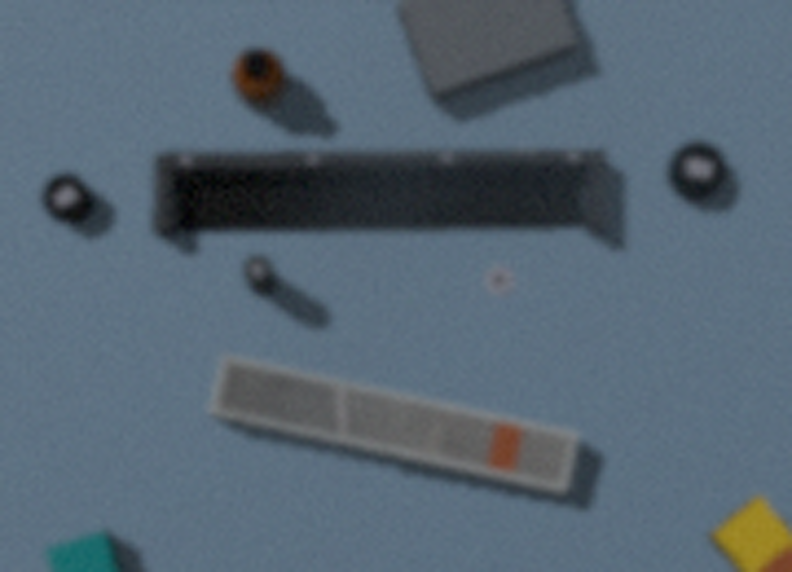

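Crop shows the grey carrier: rock fill, aluminium rim and orange mark, spanning (212,410)–(578,490) in the crop. The post top is at (258,270), the cap at (499,280), and the fence back edge runs (158,154)–(604,152).

```bash
python3 - <<'E'
from h import *
from scipy.spatial.transform import Rotation as R
d=load('t0.png')
f=lambda u,v:[(u+.5)/4.4-.5+180,(v+.5)/4.4-.5+135]
for n,p,z in [('cap',f(499,280),0),('posttop',f(258,270),55),('backL',f(158,154),25),('backR',f(604,152),25),('frontL',f(156,232),25),('frontR',f(604,232),0),
  ('floorfront',f(400,229),0),('cNL',f(212,412),30),('cFL',f(222,358),30),('cFR',f(579,433),30),('cNR',f(566,491),30),('yel',f(760,498),30),('yelL',f(713,535),30)]: print(n,ray(d,p,z)[0].round(1))
s=ctrl.get_obs(); print(R.from_rotvec(s['orientation']).as_matrix().round(3))
# side view crop of bay
b=load('s0.png')['img'][175:285,190:320]
cv2.imwrite('pics/c1.png',cv2.resize(b[:,:,::-1],None,fx=5,fy=5,interpolation=cv2.INTER_CUBIC))
E
```

```text
cap [612.1 -39.4   0. ]
posttop [607.8 119.9  55. ]
backL [690.7 191.2  25. ]
backR [ 696.2 -108.4   25. ]
frontL [637.5 191.   25. ]
frontR [ 646.2 -110.8    0. ]
floorfront [646.4  28.3   0. ]
cNL [517.  149.9  30. ]
cFL [552.8 144.3  30. ]
cFR [506.2 -91.4  30. ]
cNR [468. -83.  30.]
yel [ 465.  -210.1   30. ]
yelL [ 440.5 -179.1   30. ]
[[ 0.912  0.409 -0.001]
 [ 0.409 -0.912  0.001]
 [ 0.    -0.001 -1.   ]]
```

View pics/c1.png

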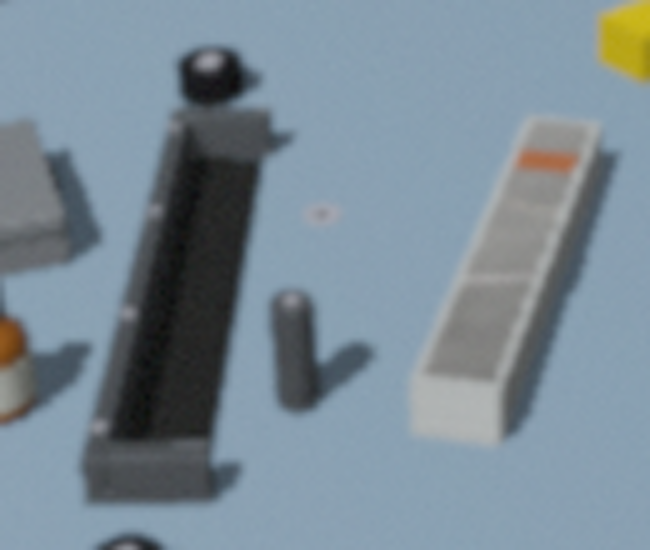

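Bay origin is about (664.5, 41.5) with yaw about 1.3°. The carrier centre is about (512, 31), left end tilted forward about 11°, and the post is on the left.

Plan:
1. Nudge the carrier right from its left end.
2. Push it forward with both open fingers on the near side.
3. Push it left behind the post.
4. Swing the right end in.

First I'll move across in free space.

Call:
send_rows(commands=[{"translation":[0.04,0.1,0],"twist":[0,0,-0.03]},{"translation":[0.08,0.2,0],"twist":[0,0,-0.06]},{"translation":[0.12,0.3,0],"twist":[0,0,-0.09]},{"translation":[0.16,0.4,0],"twist":[0,0,-0.12]},{"translation":[0.2,0.5,0],"twist":[0,0,-0.15]},{"translation":[0.24,0.6,0],"twist":[0,0,-0.18]},{"translation":[0.28,0.7,0],"twist":[0,0,-0.21]},{"translation":[0.32,0.8,0],"twist":[0,0,-0.24]},{"translation":[0.36,0.9,0],"twist":[0,0,-0.27]},{"translation":[0.4,1,0],"twist":[0,0,-0.3]}], grip=-1)

```text
t: 1.1
ee_pos: [296.2, -469.4, 404.7]
orientation: [3.113, 0.424, 0.0]
ft_force: [0.5, -0.2, 0.9]
width: 88.0
```

Call:
send_rows(commands=[{"translation":[0.04,0.1,0],"twist":[0,0,-0.03]},{"translation":[0.08,0.2,0],"twist":[0,0,-0.06]},{"translation":[0.12,0.3,0],"twist":[0,0,-0.09]},{"translation":[0.16,0.4,0],"twist":[0,0,-0.12]},{"translation":[0.2,0.5,0],"twist":[0,0,-0.15]},{"translation":[0.24,0.6,0],"twist":[0,0,-0.18]},{"translation":[0.28,0.7,0],"twist":[0,0,-0.21]},{"translation":[0.32,0.8,0],"twist":[0,0,-0.24]},{"translation":[0.36,0.9,0],"twist":[0,0,-0.27]},{"translation":[0.4,1,0],"twist":[0,0,-0.3]}])

```text
t: 2.1
ee_pos: [336.1, -369.4, 404.7]
orientation: [3.136, 0.189, 0.0]
ft_force: [-0.3, -0.4, -1.2]
width: 87.7
```

Call:
send_rows(commands=[{"translation":[0.04,0.1,0],"twist":[0,0,-0.03]},{"translation":[0.08,0.2,0],"twist":[0,0,-0.06]},{"translation":[0.12,0.3,0],"twist":[0,0,-0.09]},{"translation":[0.16,0.4,0],"twist":[0,0,-0.12]},{"translation":[0.2,0.5,0],"twist":[0,0,-0.15]},{"translation":[0.24,0.6,0],"twist":[0,0,-0.18]},{"translation":[0.28,0.7,0],"twist":[0,0,-0.21]},{"translation":[0.32,0.8,0],"twist":[0,0,-0.24]},{"translation":[0.36,0.9,0],"twist":[0,0,-0.27]},{"translation":[0.4,1,0],"twist":[0,0,-0.3]}])

```text
t: 3.1
ee_pos: [376.0, -269.4, 404.7]
orientation: [3.141, -0.046, 0.0]
ft_force: [0.2, 0.5, -0.3]
width: 88.1
```

Call:
send_rows(commands=[{"translation":[0.04,0.1,0],"twist":[0,0,-0.03]},{"translation":[0.08,0.2,0],"twist":[0,0,-0.06]},{"translation":[0.12,0.3,0],"twist":[0,0,-0.09]},{"translation":[0.16,0.4,0],"twist":[0,0,-0.12]},{"translation":[0.2,0.5,0],"twist":[0,0,-0.15]},{"translation":[0.24,0.6,0],"twist":[0,0,-0.18]},{"translation":[0.28,0.7,0],"twist":[0,0,-0.21]},{"translation":[0.32,0.8,0],"twist":[0,0,-0.24]},{"translation":[0.36,0.9,0],"twist":[0,0,-0.27]},{"translation":[0.4,1,0],"twist":[0,0,-0.3]}])

```text
t: 4.1
ee_pos: [415.9, -169.4, 404.7]
orientation: [3.129, -0.282, 0.0]
ft_force: [-0.5, -0.0, -0.2]
width: 87.6
```

Call:
send_rows(commands=[{"translation":[0.03,0.1,0],"twist":[0,0,0]},{"translation":[0.07,0.2,0],"twist":[0,0,0]},{"translation":[0.1,0.3,0],"twist":[0,0,0]},{"translation":[0.14,0.4,0],"twist":[0,0,0]},{"translation":[0.17,0.5,0],"twist":[0,0,0]},{"translation":[0.2,0.6,0],"twist":[0,0,-0.01]},{"translation":[0.24,0.7,0],"twist":[0,0,-0.02]},{"translation":[0.27,0.8,0],"twist":[0,0,-0.03]},{"translation":[0.31,0.9,0],"twist":[0,0,-0.04]},{"translation":[0.34,1,0],"twist":[0,0,-0.04]}])

```text
t: 5.1
ee_pos: [450.3, -69.4, 404.7]
orientation: [3.126, -0.311, 0.0]
ft_force: [0.2, 0.1, -0.7]
width: 87.9
```

Call:
send_rows(commands=[{"translation":[0.03,0.1,0],"twist":[0,0,0]},{"translation":[0.07,0.2,0],"twist":[0,0,0]},{"translation":[0.1,0.3,0],"twist":[0,0,0]},{"translation":[0.14,0.4,0],"twist":[0,0,0]},{"translation":[0.17,0.5,0],"twist":[0,0,0]},{"translation":[0.2,0.6,0],"twist":[0,0,0]},{"translation":[0.24,0.7,0],"twist":[0,0,0]},{"translation":[0.27,0.8,0],"twist":[0,0,0]},{"translation":[0.31,0.9,0],"twist":[0,0,0]},{"translation":[0.34,1,0],"twist":[0,0,0]}])

```text
t: 6.1
ee_pos: [484.2, 30.7, 404.7]
orientation: [-3.126, 0.311, -0.0]
ft_force: [-0.3, -1.2, -0.6]
width: 88.0
```

Call:
send_rows(commands=[{"translation":[0.03,0.1,0],"twist":[0,0,0]},{"translation":[0.07,0.2,0],"twist":[0,0,0]},{"translation":[0.1,0.3,0],"twist":[0,0,0]},{"translation":[0.14,0.4,0],"twist":[0,0,0]},{"translation":[0.17,0.5,0],"twist":[0,0,0]},{"translation":[0.2,0.6,0],"twist":[0,0,0]},{"translation":[0.24,0.7,0],"twist":[0,0,0]},{"translation":[0.27,0.8,0],"twist":[0,0,0]},{"translation":[0.31,0.9,0],"twist":[0,0,0]},{"translation":[0.34,1,0],"twist":[0,0,0]}])

```text
t: 7.1
ee_pos: [518.3, 130.6, 404.7]
orientation: [-3.126, 0.311, -0.0]
ft_force: [0.4, -0.7, -0.3]
width: 88.0
```

Call:
send_rows(commands=[{"translation":[0.03,0.1,-0.1],"twist":[0,0,0]},{"translation":[0.07,0.2,-0.2],"twist":[0,0,0]},{"translation":[0.1,0.3,-0.3],"twist":[0,0,0]},{"translation":[0.14,0.4,-0.4],"twist":[0,0,0]},{"translation":[0.17,0.5,-0.5],"twist":[0,0,0]},{"translation":[0.2,0.6,-0.6],"twist":[0,0,0]},{"translation":[0.24,0.7,-0.7],"twist":[0,0,0]},{"translation":[0.27,0.8,-0.8],"twist":[0,0,0]},{"translation":[0.31,0.9,-0.9],"twist":[0,0,0]},{"translation":[0.34,0.95,-1],"twist":[0,0,0]}])

```text
t: 8.1
ee_pos: [552.3, 225.8, 303.9]
orientation: [-3.126, 0.31, -0.001]
ft_force: [0.3, -1.3, 0.5]
width: 88.0
```

Call:
send_rows(commands=[{"translation":[0,0,-0.1],"twist":[0,0,0]},{"translation":[0,0,-0.2],"twist":[0,0,0]},{"translation":[0,0,-0.3],"twist":[0,0,0]},{"translation":[0,0,-0.4],"twist":[0,0,0]},{"translation":[0,0,-0.5],"twist":[0,0,0]},{"translation":[0,0,-0.6],"twist":[0,0,0]},{"translation":[0,0,-0.7],"twist":[0,0,0]},{"translation":[0,0,-0.8],"twist":[0,0,0]},{"translation":[0,0,-0.9],"twist":[0,0,0]},{"translation":[0,0,-1],"twist":[0,0,0]}])

```text
t: 9.1
ee_pos: [551.9, 224.8, 203.8]
orientation: [-3.126, 0.311, -0.0]
ft_force: [0.8, -0.7, -0.3]
width: 87.5
```

Call:
send_rows(commands=[{"translation":[0,0,-0.12],"twist":[0,0,0]},{"translation":[-0.01,-0.06,-0.12],"twist":[0,0,0]},{"translation":[-0.02,-0.12,-0.12],"twist":[0,0,0]},{"translation":[-0.04,-0.18,-0.12],"twist":[0,0,0]},{"translation":[-0.05,-0.24,-0.12],"twist":[0,0,0]},{"translation":[-0.06,-0.3,-0.12],"twist":[0,0,0]},{"translation":[-0.07,-0.36,-0.12],"twist":[0,0,0]},{"translation":[-0.08,-0.42,-0.12],"twist":[0,0,0]},{"translation":[-0.1,-0.48,-0.12],"twist":[0,0,0]},{"translation":[-0.1,-0.5,-0.12],"twist":[0,0,0]}])

```text
t: 10.1
ee_pos: [542.1, 174.5, 193.2]
orientation: [-3.125, 0.311, -0.002]
ft_force: [0.8, 6.6, 3.0]
width: 87.9
```

Call:
send_rows(commands=[{"translation":[0.01,0.05,0],"twist":[0,0,0]},{"translation":[0.02,0.1,0],"twist":[0,0,0]},{"translation":[0.02,0.1,0.1],"twist":[0,0,0]},{"translation":[0.02,0.1,0.2],"twist":[0,0,0]},{"translation":[0.02,0.1,0.3],"twist":[0,0,0]},{"translation":[0.02,0.1,0.4],"twist":[0,0,0]},{"translation":[0.02,0.1,0.5],"twist":[0,0,0]},{"translation":[-0.08,0.1,0.5],"twist":[0,0,0]},{"translation":[-0.18,0.1,0.5],"twist":[0,0,0]},{"translation":[-0.28,0.1,0.5],"twist":[0,0,0]}])

```text
t: 11.1
ee_pos: [512.4, 184.6, 242.3]
orientation: [3.126, -0.311, -0.002]
ft_force: [-0.0, -0.9, 0.4]
width: 88.1
```

```bash
cat >> h.py <<'E'
def carrier(f,view='top'):
    d=snap('top',f); hsv=cv2.cvtColor(d['img'],cv2.COLOR_RGB2HSV)
    m=((hsv[:,:,1]<60)&(hsv[:,:,2]>95)).astype(np.uint8); m[:165]=0;m[262:]=0;m[:,:205]=0;m[:,345:]=0
    m=cv2.morphologyEx(m,cv2.MORPH_CLOSE,np.ones((5,5)))
    c=max(cv2.findContours(m,0,1)[0],key=cv2.contourArea)
    r=cv2.minAreaRect(ray(d,c[:,0,:],30)[:,:2].astype(np.float32)); print('carrier',r)
    im=d['img'][135:265,180:360,::-1]; cv2.imwrite('pics/c'+f,cv2.resize(im,None,fx=4.4,fy=4.4,interpolation=cv2.INTER_CUBIC))
E
python3 -c "
from h import *
carrier('t1.png')"
```

```text
carrier ((508.6981506347656, 3.564483642578125), (241.4890899658203, 44.750892639160156), 78.39704132080078)
```

View pics/ct1.png

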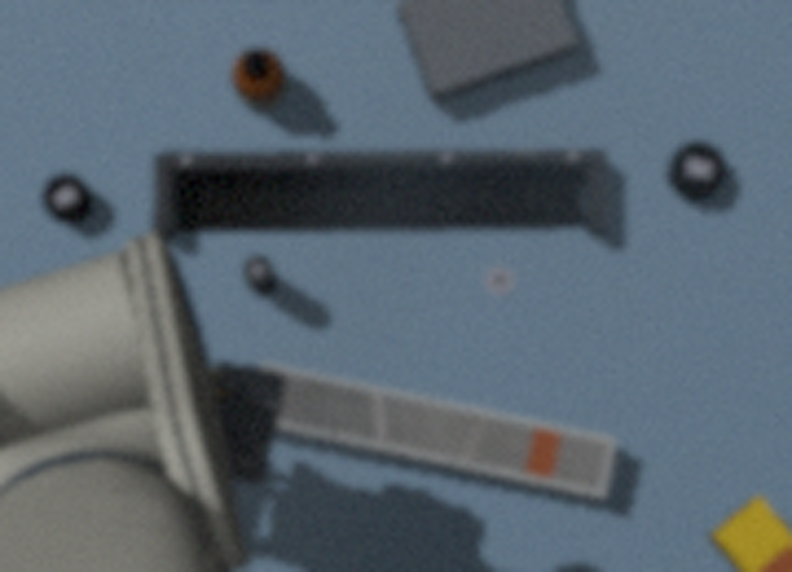

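Call:
send_rows(commands=[{"translation":[-0.06,-0.09,0],"twist":[0,0,0]},{"translation":[-0.12,-0.18,0],"twist":[0,0,0]},{"translation":[-0.18,-0.27,0],"twist":[0,0,0]},{"translation":[-0.24,-0.36,0],"twist":[0,0,0]},{"translation":[-0.3,-0.45,0],"twist":[0,0,0]},{"translation":[-0.36,-0.54,0],"twist":[0,0,0]},{"translation":[-0.42,-0.63,0],"twist":[0,0,0]},{"translation":[-0.48,-0.72,0],"twist":[0,0,0]},{"translation":[-0.54,-0.81,0],"twist":[0,0,0]},{"translation":[-0.56,-0.9,0],"twist":[0,0,0]}])

```text
t: 12.15
ee_pos: [457.1, 94.0, 242.6]
orientation: [3.126, -0.311, -0.001]
ft_force: [0.7, -0.1, 0.2]
width: 87.8
```

Call:
send_rows(commands=[{"translation":[0,-0.14,0],"twist":[0,0,0]},{"translation":[0,-0.28,0],"twist":[0,0,0]},{"translation":[0,-0.42,0],"twist":[0,0,0]},{"translation":[0,-0.56,0],"twist":[0,0,0]},{"translation":[0,-0.7,0],"twist":[0,0,0]},{"translation":[0,-0.8,0],"twist":[0,0,-0.01]},{"translation":[0,-0.8,-0.13],"twist":[0,0,-0.01]},{"translation":[0,-0.8,-0.26],"twist":[0,0,-0.01]},{"translation":[0,-0.8,-0.39],"twist":[0,0,-0.01]},{"translation":[0,-0.8,-0.5],"twist":[0,0,-0.01]}])

```text
t: 13.15
ee_pos: [457.7, 14.8, 191.4]
orientation: [3.125, -0.318, -0.001]
ft_force: [0.9, 0.1, 0.0]
width: 87.7
```

Call:
send_rows(commands=[{"translation":[0.07,-0.01,0],"twist":[0,0,0]},{"translation":[0.14,-0.03,0],"twist":[0,0,0]},{"translation":[0.21,-0.04,0],"twist":[0,0,0]},{"translation":[0.28,-0.06,0],"twist":[0,0,-0.02]},{"translation":[0.35,-0.07,0],"twist":[0,0,-0.04]},{"translation":[0.42,-0.09,0],"twist":[0,0,-0.06]},{"translation":[0.49,-0.11,0],"twist":[0,0,-0.08]},{"translation":[0.56,-0.13,0],"twist":[0,0,-0.1]},{"translation":[0.63,-0.15,0],"twist":[0,0,-0.12]},{"translation":[0.7,-0.17,0],"twist":[0,0,-0.14]}])

```text
t: 14.15
ee_pos: [527.7, -2.2, 192.8]
orientation: [3.112, -0.429, -0.004]
ft_force: [-7.7, 3.0, 6.9]
width: 87.8
```

```bash
python3 -c "
from h import *
carrier('t2.png')"
```

```text
carrier ((526.6394653320312, -15.2684326171875), (203.5321044921875, 232.82424926757812), 0.681307852268219)
```

View pics/ct2.png

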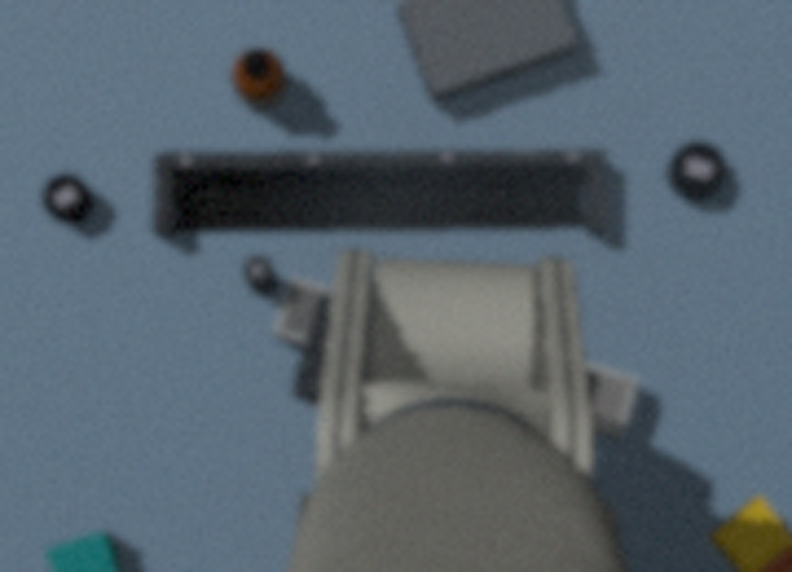

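Call:
send_rows(commands=[{"translation":[0.06,-0.03,0],"twist":[0,0,0]},{"translation":[0.12,-0.05,0],"twist":[0,0,0]},{"translation":[0.18,-0.07,0],"twist":[0,0,-0.01]},{"translation":[0.24,-0.09,0],"twist":[0,0,-0.01]},{"translation":[0.3,-0.11,0],"twist":[0,0,-0.02]},{"translation":[0.36,-0.13,0],"twist":[0,0,-0.02]},{"translation":[0.42,-0.14,0],"twist":[0,0,-0.03]},{"translation":[0.48,-0.15,0],"twist":[0,0,-0.03]},{"translation":[0.51,-0.16,0],"twist":[0,0,-0.04]},{"translation":[0.51,-0.16,0],"twist":[0,0,-0.04]}])

```text
t: 15.2
ee_pos: [579.6, -18.4, 192.7]
orientation: [-3.108, 0.46, -0.002]
ft_force: [-1.3, -0.6, -0.7]
width: 87.8
```

Call:
send_rows(commands=[{"translation":[-0.08,0.02,0],"twist":[0,0,0]},{"translation":[-0.16,0.04,0],"twist":[0,0,0]},{"translation":[-0.24,0.06,0.05],"twist":[0,0,0]},{"translation":[-0.3,0.04,0.2],"twist":[0,0,0]},{"translation":[-0.36,-0.1,0.35],"twist":[0,0,0]},{"translation":[-0.4,-0.25,0.5],"twist":[0,0,0]},{"translation":[-0.43,-0.4,0.5],"twist":[0,0,0]},{"translation":[-0.46,-0.55,0.5],"twist":[0,0,0]},{"translation":[-0.49,-0.7,0.5],"twist":[0,0,0]},{"translation":[-0.52,-0.85,0.5],"twist":[0,0,0]}])

```text
t: 16.2
ee_pos: [526.4, -104.6, 242.1]
orientation: [-3.108, 0.46, 0.002]
ft_force: [0.3, -0.1, -0.2]
width: 87.9
```

Call:
send_rows(commands=[{"translation":[0,-0.15,0],"twist":[0,0,0]},{"translation":[0,-0.3,0],"twist":[0,0,0]},{"translation":[0,-0.45,0],"twist":[0,0,0]},{"translation":[0,-0.6,0],"twist":[0,0,0]},{"translation":[0,-0.75,0],"twist":[0,0,0]},{"translation":[0,-0.9,0],"twist":[0,0,0]},{"translation":[0,-1,0],"twist":[0,0,0]},{"translation":[0,-1,0],"twist":[0,0,0]},{"translation":[0,-1,0],"twist":[0,0,0]},{"translation":[0,-1,0],"twist":[0,0,0]}])

```text
t: 17.2
ee_pos: [526.8, -202.7, 242.6]
orientation: [-3.108, 0.458, 0.001]
ft_force: [-0.1, 0.6, -0.8]
width: 87.9
```

```bash
python3 -c "
from h import *
carrier('t3.png')"
```

```text
carrier ((612.2550659179688, -22.332611083984375), (236.54054260253906, 46.132606506347656), 73.76409912109375)
```

View pics/ct3.png

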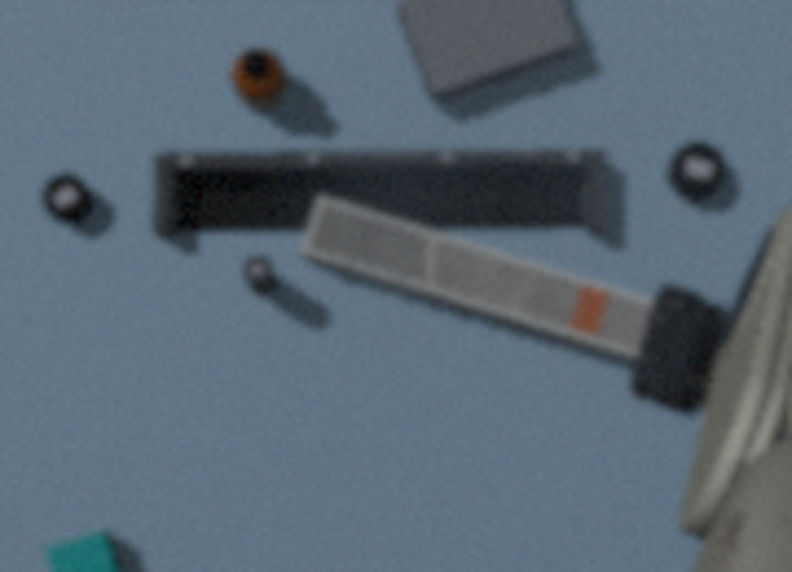

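Call:
send_rows(commands=[{"translation":[0.08,-0.05,0],"twist":[0,0,0]},{"translation":[0.16,-0.1,0],"twist":[0,0,0]},{"translation":[0.24,-0.15,0],"twist":[0,0,0]},{"translation":[0.28,-0.16,0],"twist":[0,0,0]},{"translation":[0.28,-0.16,-0.1],"twist":[0,0,0]},{"translation":[0.28,-0.16,-0.2],"twist":[0,0,0]},{"translation":[0.28,-0.16,-0.3],"twist":[0,0,0]},{"translation":[0.28,-0.16,-0.4],"twist":[0,0,0]},{"translation":[0.28,-0.16,-0.5],"twist":[0,0,0]},{"translation":[0.28,-0.16,-0.5],"twist":[0,0,0]}])

```text
t: 18.25
ee_pos: [554.2, -218.9, 190.8]
orientation: [-3.107, 0.459, 0.005]
ft_force: [-1.0, 0.2, -0.9]
width: 87.8
```

Call:
send_rows(commands=[{"translation":[0.02,0.07,0],"twist":[0,0,0]},{"translation":[0.04,0.14,0],"twist":[0,0,0]},{"translation":[0.06,0.21,0],"twist":[0,0,0]},{"translation":[0.08,0.28,0],"twist":[0,0,0]},{"translation":[0.11,0.36,0],"twist":[0,0,0]},{"translation":[0.13,0.44,0],"twist":[0,0,0]},{"translation":[0.15,0.52,0],"twist":[0,0,0]},{"translation":[0.17,0.6,0],"twist":[0,0,0]},{"translation":[0.19,0.67,0],"twist":[0,0,0]},{"translation":[0.21,0.72,0],"twist":[0,0,0]}])

```text
t: 19.25
ee_pos: [576.2, -146.8, 193.2]
orientation: [3.107, -0.458, 0.001]
ft_force: [-2.4, -6.1, 3.1]
width: 87.8
```

```bash
python3 -c "
from h import *
carrier('t4.png')"
```

```text
carrier ((507.7579650878906, -87.60028076171875), (208.94126892089844, 388.7366943359375), 45.518341064453125)
```

View pics/ct4.png

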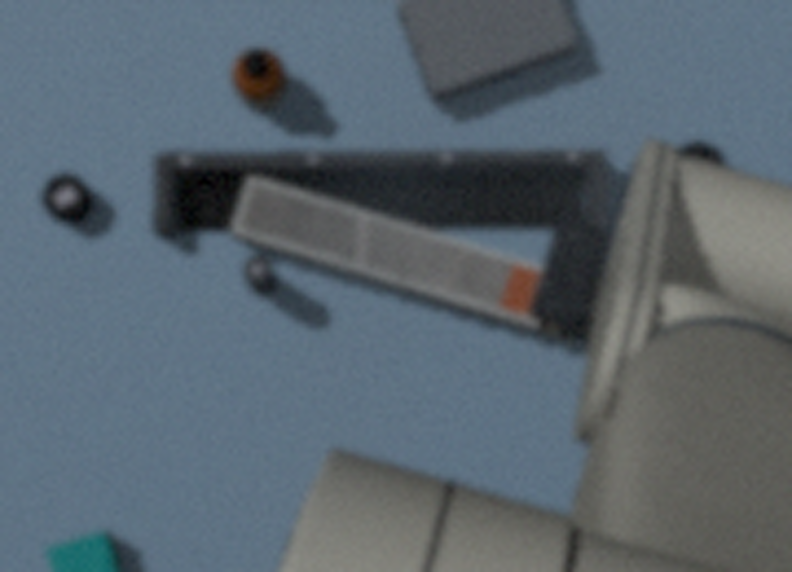

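Call:
send_rows(commands=[{"translation":[0.01,0.04,0],"twist":[0,0,0]},{"translation":[0.02,0.08,0],"twist":[0,0,0]},{"translation":[0.03,0.12,0],"twist":[0,0,0]},{"translation":[0.04,0.16,0],"twist":[0,0,0]},{"translation":[0.05,0.2,0],"twist":[0,0,0]},{"translation":[0.06,0.22,0],"twist":[0,0,0]},{"translation":[0.06,0.22,0],"twist":[0,0,0]},{"translation":[0.04,0.14,0],"twist":[0,0,0]},{"translation":[0.02,0.06,0],"twist":[0,0,0]},{"translation":[0,0.02,0],"twist":[0,0,0]}])

```text
t: 20.3
ee_pos: [575.6, -145.9, 192.5]
orientation: [-3.108, 0.46, 0.0]
ft_force: [0.1, 0.1, 0.5]
width: 88.0
```

Call:
send_rows(commands=[{"translation":[0,0,0.12],"twist":[0,0,0]},{"translation":[0,0,0.24],"twist":[0,0,0]},{"translation":[0,0,0.36],"twist":[0,0,0]},{"translation":[-0.08,0,0.5],"twist":[0,0,0]},{"translation":[-0.18,0,0.5],"twist":[0,0,0]},{"translation":[-0.28,0,0.5],"twist":[0,0,0]},{"translation":[-0.38,0,0.5],"twist":[0,0,0]},{"translation":[-0.48,0,0.5],"twist":[0,0,0]},{"translation":[-0.58,0,0.5],"twist":[0,0,0]},{"translation":[-0.65,0,0.5],"twist":[0,0,0]}])

```text
t: 21.3
ee_pos: [509.7, -145.2, 242.3]
orientation: [-3.108, 0.459, 0.002]
ft_force: [0.4, 0.2, -0.2]
width: 87.9
```

```bash
python3 -c "
from h import *
carrier('t5.png')"
```

```text
carrier ((522.27490234375, -153.47943115234375), (96.22167205810547, 216.0682373046875), 78.75372314453125)
```

View pics/ct5.png

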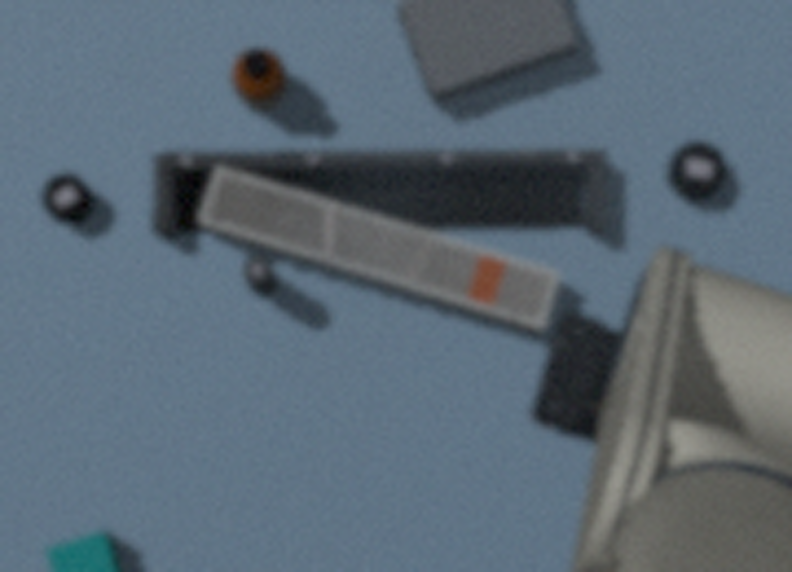

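Call:
send_rows(commands=[{"translation":[0.03,0.09,0],"twist":[0,0,0]},{"translation":[0.06,0.18,0],"twist":[0,0,0]},{"translation":[0.09,0.27,0],"twist":[0,0,0]},{"translation":[0.12,0.36,0],"twist":[0,0,0]},{"translation":[0.15,0.45,0],"twist":[0,0,0]},{"translation":[0.18,0.54,0],"twist":[0,0,0]},{"translation":[0.21,0.63,0],"twist":[0,0,0]},{"translation":[0.24,0.72,0],"twist":[0,0,0]},{"translation":[0.27,0.78,0],"twist":[0,0,0]},{"translation":[0.3,0.8,0],"twist":[0,0,0]}])

```text
t: 22.35
ee_pos: [541.1, -64.5, 242.7]
orientation: [-3.108, 0.458, 0.0]
ft_force: [1.0, -0.3, 0.4]
width: 87.6
```

Call:
send_rows(commands=[{"translation":[0.06,0.16,0],"twist":[0,0,0]},{"translation":[0.12,0.32,0],"twist":[0,0,0]},{"translation":[0.18,0.48,0],"twist":[0,0,0]},{"translation":[0.24,0.64,0],"twist":[0,0,0]},{"translation":[0.3,0.79,0],"twist":[0,0,0]},{"translation":[0.3,0.79,-0.1],"twist":[0,0,0]},{"translation":[0.3,0.79,-0.2],"twist":[0,0,0]},{"translation":[0.3,0.79,-0.3],"twist":[0,0,0]},{"translation":[0.3,0.79,-0.4],"twist":[0,0,0]},{"translation":[0.3,0.79,-0.5],"twist":[0,0,0]}])

```text
t: 23.35
ee_pos: [570.6, 13.2, 191.4]
orientation: [3.108, -0.46, -0.001]
ft_force: [0.8, -0.1, 0.1]
width: 87.7
```

Call:
send_rows(commands=[{"translation":[0.06,-0.02,0],"twist":[0,0,0]},{"translation":[0.12,-0.04,0],"twist":[0,0,0]},{"translation":[0.18,-0.06,0],"twist":[0,0,0]},{"translation":[0.21,-0.07,0],"twist":[0,0,0.04]},{"translation":[0.24,-0.08,0],"twist":[0,0,0.08]},{"translation":[0.27,-0.09,0],"twist":[0,0,0.12]},{"translation":[0.3,-0.1,0],"twist":[0,0,0.16]},{"translation":[0.33,-0.11,0],"twist":[0,0,0.2]},{"translation":[0.36,-0.12,0],"twist":[0,0,0.24]},{"translation":[0.39,-0.13,0],"twist":[0,0,0.28]}])

```text
t: 24.35
ee_pos: [608.7, 0.4, 192.8]
orientation: [3.132, -0.239, -0.008]
ft_force: [-8.2, -1.2, 5.2]
width: 88.0
```

Call:
send_rows(commands=[{"translation":[0.03,-0.01,0],"twist":[0,0,0.04]},{"translation":[0.06,-0.02,0],"twist":[0,0,0.08]},{"translation":[0.09,-0.03,0],"twist":[0,0,0.12]},{"translation":[0.12,-0.04,0],"twist":[0,0,0.17]},{"translation":[0.14,-0.05,0],"twist":[0,0,0.21]},{"translation":[0.16,-0.06,0],"twist":[0,0,0.25]},{"translation":[0.18,-0.06,0],"twist":[0,0,0.29]},{"translation":[0.2,-0.07,0],"twist":[0,0,0.33]},{"translation":[0.21,-0.07,0],"twist":[0,0,0.35]},{"translation":[0.21,-0.07,0],"twist":[0,0,0.35]}])

```text
t: 25.35
ee_pos: [631.2, -6.3, 192.8]
orientation: [3.141, 0.035, 0.001]
ft_force: [-1.8, -0.7, -0.6]
width: 87.8
```

```bash
python3 -c "
from h import *
carrier('t6.png'); s=ctrl.get_obs(); print(s['ft_force'],s['moment'])"
```

```text
carrier ((565.3030395507812, 17.139694213867188), (281.6244201660156, 396.6942443847656), 0.6813066005706787)
[-1.62374012 -0.25079756 -0.49987524] [-0.15738882  0.18245964 -0.09086667]
```

View pics/ct6.png

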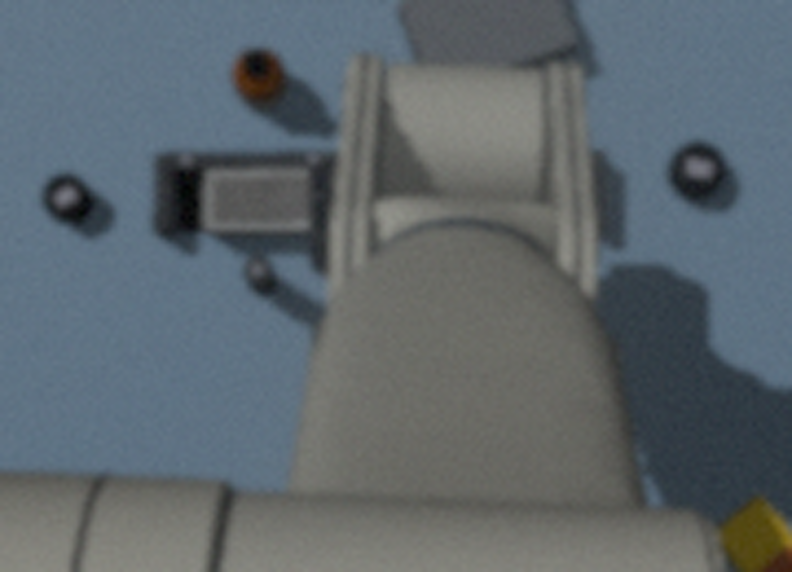

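Call:
send_rows(commands=[{"translation":[0.01,0,0],"twist":[0,0,0]},{"translation":[0.02,0,0],"twist":[0,0,0]},{"translation":[0.03,0,0],"twist":[0,0,0]},{"translation":[0.03,0,0],"twist":[0,0,0]},{"translation":[0.04,0,0],"twist":[0,0,0]},{"translation":[0.04,0,0],"twist":[0,0,0]},{"translation":[0.05,0,0],"twist":[0,0,0]},{"translation":[0.05,0,0],"twist":[0,0,0]},{"translation":[0.05,0,0],"twist":[0,0,0]},{"translation":[0.05,0,0],"twist":[0,0,0]}])

```text
t: 26.4
ee_pos: [634.9, -6.1, 192.7]
orientation: [3.141, 0.036, -0.005]
ft_force: [-7.1, -0.6, 5.1]
width: 87.8
```

Call:
send_rows(commands=[{"translation":[0.01,0,0],"twist":[0,0,0]},{"translation":[0.01,0,0],"twist":[0,0,0]},{"translation":[0.02,0,0],"twist":[0,0,0]},{"translation":[0.02,0,0],"twist":[0,0,0]},{"translation":[0.02,0,0],"twist":[0,0,0]},{"translation":[0.03,0,0],"twist":[0,0,0]},{"translation":[0.03,0,0],"twist":[0,0,0]},{"translation":[0.03,0,0],"twist":[0,0,0]},{"translation":[0.03,0,0],"twist":[0,0,0]},{"translation":[0.03,0,0],"twist":[0,0,0]}])

```text
t: 27.4
ee_pos: [636.6, -6.1, 192.6]
orientation: [-3.141, -0.036, 0.011]
ft_force: [-13.3, -0.3, 10.5]
width: 87.6
```

Call:
send_rows(commands=[{"translation":[0.01,0,0],"twist":[0,0,0]},{"translation":[0.01,0,0],"twist":[0,0,0]},{"translation":[0.02,0,0],"twist":[0,0,0]},{"translation":[0.02,0,0],"twist":[0,0,0]},{"translation":[0.02,0,0],"twist":[0,0,0]},{"translation":[0.02,0,0],"twist":[0,0,0]},{"translation":[0.02,0,0],"twist":[0,0,0]},{"translation":[0.02,0,0],"twist":[0,0,0]},{"translation":[0.02,0,0],"twist":[0,0,0]},{"translation":[0.02,0,0],"twist":[0,0,0]}])

```text
t: 28.4
ee_pos: [637.4, -6.0, 192.5]
orientation: [-3.141, -0.036, 0.018]
ft_force: [-18.1, -1.1, 15.9]
width: 87.8
```

Call:
send_rows(commands=[{"translation":[-0.1,0,0],"twist":[0,0,0]},{"translation":[-0.2,0,0],"twist":[0,0,0]},{"translation":[-0.3,0,0],"twist":[0,0,0]},{"translation":[-0.4,0,0.1],"twist":[0,0,0]},{"translation":[-0.5,0,0.25],"twist":[0,0,0]},{"translation":[-0.6,-0.1,0.4],"twist":[0,0,0]},{"translation":[-0.7,-0.25,0.55],"twist":[0,0,0]},{"translation":[-0.8,-0.4,0.7],"twist":[0,0,0]},{"translation":[-0.9,-0.6,0.85],"twist":[0,0,0]},{"translation":[-1,-0.8,1],"twist":[0,0,0]}])

```text
t: 29.4
ee_pos: [540.2, -86.7, 294.0]
orientation: [3.141, 0.035, 0.002]
ft_force: [0.6, 0.0, 0.8]
width: 87.5
```

Call:
send_rows(commands=[{"translation":[-0.1,-0.1,0],"twist":[0,0,0]},{"translation":[-0.2,-0.2,0],"twist":[0,0,0]},{"translation":[-0.3,-0.3,0],"twist":[0,0,0]},{"translation":[-0.4,-0.4,0],"twist":[0,0,0]},{"translation":[-0.5,-0.5,0],"twist":[0,0,0]},{"translation":[-0.6,-0.6,0],"twist":[0,0,0]},{"translation":[-0.7,-0.7,0],"twist":[0,0,0]},{"translation":[-0.8,-0.8,0],"twist":[0,0,0]},{"translation":[-0.8,-0.9,0],"twist":[0,0,0]},{"translation":[-0.8,-1,0],"twist":[0,0,0]}])

```text
t: 30.4
ee_pos: [460.9, -187.2, 292.8]
orientation: [3.141, 0.034, 0.001]
ft_force: [1.0, 0.4, -0.6]
width: 88.1
```

```bash
python3 - <<'E'
from h import *
carrier('t7.png'); d=load('t7.png'); s=snap('side','s7.png')
a=cv2.resize(d['img'][150:225,200:330],None,fx=6,fy=6,interpolation=cv2.INTER_CUBIC)[:300]
b=cv2.resize(s['img'][175:285,190:320],None,fx=2.7,fy=2.7,interpolation=cv2.INTER_CUBIC)
o=np.zeros((600,780,3),np.uint8); o[:300,:780]=a; o[300:597,:351]=b; cv2.imwrite('pics/m7.png',o[:,:,::-1])
hsv=cv2.cvtColor(d['img'],cv2.COLOR_RGB2HSV); m=((hsv[:,:,1]<60)&(hsv[:,:,2]>95)).astype(np.uint8)[165:200,205:345]
m=cv2.morphologyEx(m,cv2.MORPH_CLOSE,np.ones((5,5)))
c=max(cv2.findContours(m,0,1)[0],key=cv2.contourArea)[:,0]+[205,165]
print('bay only',cv2.minAreaRect(ray(d,c,30)[:,:2].astype(np.float32)))
E
```

```text
carrier ((671.1275024414062, 37.34025573730469), (50.956790924072266, 238.1919403076172), 0.7684822678565979)
bay only ((671.1275024414062, 37.34025573730469), (50.956790924072266, 238.1919403076172), 0.7684822678565979)
```

View pics/m7.png

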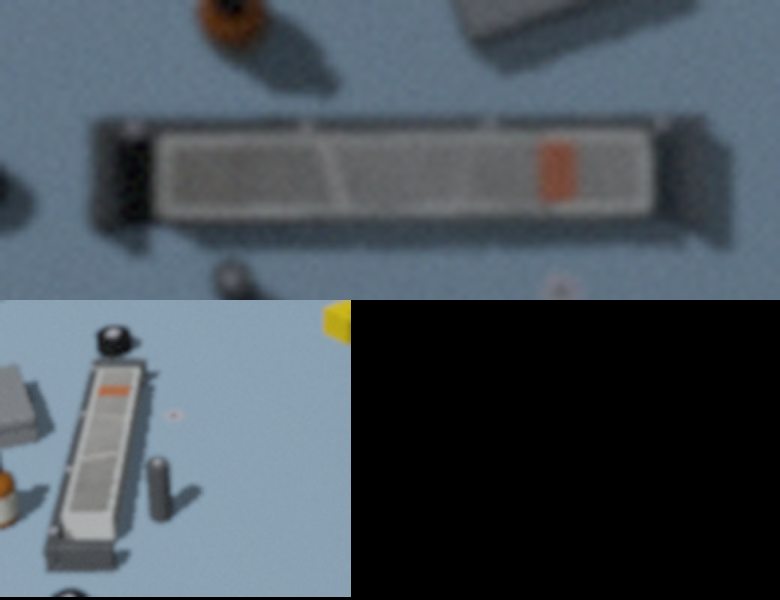

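Picture: the carrier lies in the bay, with its top edge (165,133)–(655,130) nearly parallel to the fence back (95,123)–(700,117) and about 15–20 mm free at each end. To be sure neither end stands off, I'll press once right of centre and once left of centre with closed fingers.

Call:
send_rows(commands=[{"translation":[0.08,0.1,0],"twist":[0,0,0]},{"translation":[0.16,0.2,0],"twist":[0,0,0]},{"translation":[0.24,0.3,0],"twist":[0,0,0]},{"translation":[0.32,0.4,0],"twist":[0,0,0]},{"translation":[0.4,0.5,0],"twist":[0,0,0]},{"translation":[0.48,0.6,0],"twist":[0,0,0]},{"translation":[0.56,0.7,0],"twist":[0,0,0]},{"translation":[0.64,0.8,0],"twist":[0,0,0]},{"translation":[0.72,0.9,0],"twist":[0,0,0]},{"translation":[0.75,0.95,0],"twist":[0,0,0]}], grip=1)

```text
t: 31.5
ee_pos: [536.8, -90.2, 292.7]
orientation: [3.141, 0.035, 0.001]
ft_force: [-0.4, 0.0, 0.7]
width: 10.9
```

Call:
send_rows(commands=[{"translation":[0.08,0.1,0],"twist":[0,0,0]},{"translation":[0.16,0.2,0],"twist":[0,0,0]},{"translation":[0.24,0.3,0],"twist":[0,0,0]},{"translation":[0.32,0.4,0],"twist":[0,0,0]},{"translation":[0.4,0.5,0],"twist":[0,0,0]},{"translation":[0.48,0.6,0],"twist":[0,0,0]},{"translation":[0.56,0.7,0],"twist":[0,0,0]},{"translation":[0.64,0.8,0],"twist":[0,0,0]},{"translation":[0.72,0.88,0],"twist":[0,0,0]},{"translation":[0.74,0.88,0],"twist":[0,0,0]}])

```text
t: 32.5
ee_pos: [610.8, -2.1, 292.7]
orientation: [-3.141, -0.036, -0.001]
ft_force: [-0.8, -0.6, -0.8]
width: 0.4
```

Call:
send_rows(commands=[{"translation":[0,0,-0.1],"twist":[0,0,0]},{"translation":[0,0,-0.2],"twist":[0,0,0]},{"translation":[0,0,-0.3],"twist":[0,0,0]},{"translation":[0,0,-0.4],"twist":[0,0,0]},{"translation":[0,0,-0.5],"twist":[0,0,0]},{"translation":[0,0,-0.6],"twist":[0,0,0]},{"translation":[0,0,-0.7],"twist":[0,0,0]},{"translation":[0,0,-0.8],"twist":[0,0,0]},{"translation":[0,0,-0.9],"twist":[0,0,0]},{"translation":[0,0,-1],"twist":[0,0,0]}])

```text
t: 33.5
ee_pos: [609.9, -3.2, 191.8]
orientation: [3.141, 0.034, 0.0]
ft_force: [-0.0, -0.4, -0.4]
width: 0.5
```

Call:
send_rows(commands=[{"translation":[0.05,0,0],"twist":[0,0,0]},{"translation":[0.1,0,0],"twist":[0,0,0]},{"translation":[0.15,0,0],"twist":[0,0,0]},{"translation":[0.2,0,0],"twist":[0,0,0]},{"translation":[0.23,0,0],"twist":[0,0,0]},{"translation":[0.25,0,0],"twist":[0,0,0]},{"translation":[0.27,0,0],"twist":[0,0,0]},{"translation":[0.28,0,0],"twist":[0,0,0]},{"translation":[0.29,0,0],"twist":[0,0,0]},{"translation":[0.3,0,0],"twist":[0,0,0]}])

```text
t: 34.5
ee_pos: [637.1, -3.2, 192.3]
orientation: [-3.141, -0.034, 0.015]
ft_force: [-16.2, -0.3, 14.6]
width: 0.7
```

Firm at x=637.1 with 16 N on the right half. Now the left half.

Call:
send_rows(commands=[{"translation":[-0.1,0,0],"twist":[0,0,0]},{"translation":[-0.2,0,0],"twist":[0,0,0]},{"translation":[-0.2,0.1,0],"twist":[0,0,0]},{"translation":[-0.2,0.2,0],"twist":[0,0,0]},{"translation":[-0.2,0.3,0],"twist":[0,0,0]},{"translation":[-0.2,0.4,0],"twist":[0,0,0]},{"translation":[-0.2,0.5,0],"twist":[0,0,0]},{"translation":[-0.2,0.6,0],"twist":[0,0,0]},{"translation":[-0.2,0.7,0],"twist":[0,0,0]},{"translation":[-0.2,0.8,0],"twist":[0,0,0]}])

```text
t: 35.5
ee_pos: [619.9, 77.7, 192.7]
orientation: [-3.141, -0.034, -0.0]
ft_force: [0.7, -0.5, 0.1]
width: 0.3
```

Call:
send_rows(commands=[{"translation":[0.05,0,0],"twist":[0,0,0]},{"translation":[0.1,0,0],"twist":[0,0,0]},{"translation":[0.12,0,0],"twist":[0,0,0]},{"translation":[0.14,0,0],"twist":[0,0,0]},{"translation":[0.15,0,0],"twist":[0,0,0]},{"translation":[0.16,0,0],"twist":[0,0,0]},{"translation":[0.17,0,0],"twist":[0,0,0]},{"translation":[0.17,0,0],"twist":[0,0,0]},{"translation":[0.18,0,0],"twist":[0,0,0]},{"translation":[0.18,0,0],"twist":[0,0,0]}])

```text
t: 36.5
ee_pos: [635.1, 76.4, 192.3]
orientation: [3.141, 0.033, -0.014]
ft_force: [-13.7, -0.1, 12.0]
width: 0.6
```

Contact points give a face angle of about 1.3°, matching the bay's yaw. Now I'll back off.

Call:
send_rows(commands=[{"translation":[-0.08,0,0],"twist":[0,0,0]},{"translation":[-0.16,0,0],"twist":[0,0,0]},{"translation":[-0.18,-0.1,0.05],"twist":[0,0,0]},{"translation":[-0.2,-0.2,0.15],"twist":[0,0,0]},{"translation":[-0.3,-0.3,0.3],"twist":[0,0,0]},{"translation":[-0.4,-0.4,0.45],"twist":[0,0,0]},{"translation":[-0.55,-0.5,0.6],"twist":[0,0,0]},{"translation":[-0.7,-0.65,0.75],"twist":[0,0,0]},{"translation":[-0.85,-0.8,0.9],"twist":[0,0,0]},{"translation":[-1,-1,1],"twist":[0,0,0]}])

```text
t: 37.5
ee_pos: [537.8, -24.4, 294.7]
orientation: [3.141, 0.034, 0.005]
ft_force: [-0.1, -0.1, -0.8]
width: 0.2
```

Call:
send_rows(commands=[{"translation":[-0.1,-0.1,0],"twist":[0,0,0]},{"translation":[-0.2,-0.2,0],"twist":[0,0,0]},{"translation":[-0.3,-0.3,0],"twist":[0,0,0]},{"translation":[-0.4,-0.4,0],"twist":[0,0,0]},{"translation":[-0.5,-0.5,0],"twist":[0,0,0]},{"translation":[-0.6,-0.6,0],"twist":[0,0,0]},{"translation":[-0.7,-0.7,0],"twist":[0,0,0]},{"translation":[-0.8,-0.8,0],"twist":[0,0,0]},{"translation":[-0.8,-0.9,0],"twist":[0,0,0]},{"translation":[-0.8,-1,0],"twist":[0,0,0]}])

```text
t: 38.5
ee_pos: [457.9, -124.1, 292.9]
orientation: [3.141, 0.034, 0.001]
ft_force: [0.5, 0.2, -0.4]
width: 0.4
```

Call:
send_rows(commands=[{"translation":[0,-0.1,0],"twist":[0,0,0]},{"translation":[0,-0.2,0],"twist":[0,0,0]},{"translation":[0,-0.3,0],"twist":[0,0,0]},{"translation":[0,-0.4,0],"twist":[0,0,0]},{"translation":[0,-0.5,0],"twist":[0,0,0]},{"translation":[0,-0.6,0],"twist":[0,0,0]},{"translation":[0,-0.7,0],"twist":[0,0,0]},{"translation":[0,-0.8,0],"twist":[0,0,0]},{"translation":[0,-0.9,0],"twist":[0,0,0]},{"translation":[0,-0.9,0],"twist":[0,0,0]}])

```text
t: 39.5
ee_pos: [458.0, -214.4, 292.7]
orientation: [3.141, 0.033, 0.001]
ft_force: [0.3, -0.1, -0.1]
width: 0.3
```

```bash
python3 - <<'E'
from h import *
carrier('t8.png'); d=load('t8.png')
o=cv2.resize(d['img'][75:275,100:370],None,fx=2.9,fy=2.9,interpolation=cv2.INTER_CUBIC); cv2.imwrite('pics/m8.png',o[:,:,::-1])
E
```

```text
carrier ((669.6529541015625, 32.75537872314453), (47.95033645629883, 247.31341552734375), 0.7873070240020752)
```

View pics/m8.png

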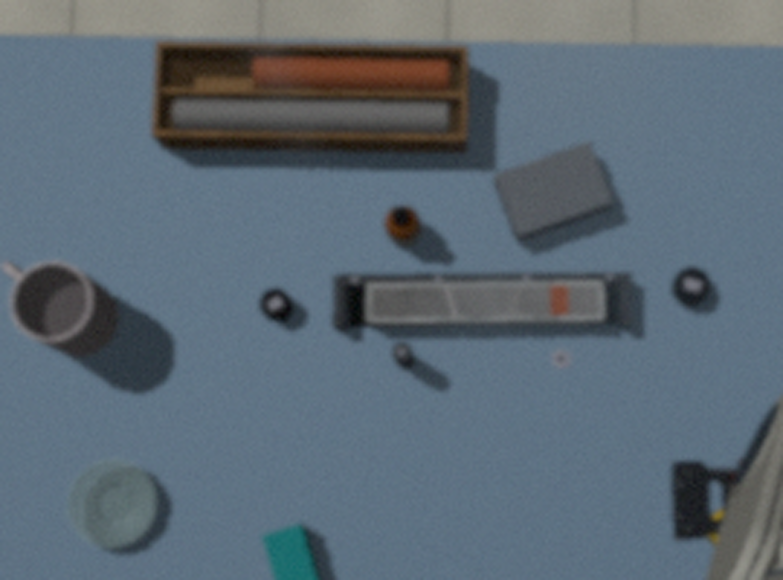

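```bash
python3 -c "
from workcell import ctrl
print(ctrl.close_job())"
```

```text
the job is handed in; nothing more can be done
None
```

The carrier is in the bay with its whole length against the back of the fence, and the job was handed in at about 39.5 s of robot time.

**How it was moved:** I pushed it throughout and never gripped it.
1. I slid it right by its left end.
2. I pushed it forward, with the left end tilted in, using both open fingers on the near side.
3. I pushed it from its right end so the left end went in behind the post.
4. I swung the right end in and pressed it against the back wall.

**Last checks:**
- **Flush fit:** Single presses of 16 N right of centre and 14 N left of centre both met firm resistance. Those two contact points put the carrier's face at about 1.3–1.4°, against about 1.3° for the bay.
- **End gaps:** The last top view shows roughly 15 mm free at each end wall.
- **Other things:** In the last view the mounts, dropper, slide box, dish and mug stand where they were. The brush and most of the yellow bar were out of that view; nothing was pushed towards them. The tool is clear of everything.

**Disagreement:** The camera's colour outline gave the carrier's angle as about 0.8° instead of 1.3°. Its outline came out about 8 mm oversize in both directions, so I trusted the contact readings instead.

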